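Slide slicer plates off the draining tray and click them into the storage dock

TASK

Put the washed slicer plates away. Slide each one along its lane in the draining tray until its tail sticks out over the tray's front edge, pick it up by that tail, and push it nose first into the storage dock until it clicks fully home past the sprung ball: the plate with one slot goes into the bay with one dot, two slots into two dots, three into three, strictly in that order, skipping any plate that is not there. Do not shift the striped mug and the glass tumbler at the sides.

Things in the scene. Friction and masses are not known exactly. Their poses are not given: they have to be found in the camera images.
- plate1_c (a point): centre (half-way up) of the loose steel slicer plate with one crosswise slot: 140 mm long (x), 50 wide (y), 5 thick (z, up), 0.12 kg. +x is its nose, corners tapered; a notch in each long side 22 mm behind the nose takes the dock's ball. The tail (-x end, last 44 mm) is plain: grip it there across the 50 mm. Absent in some starts.
- plate2_c (a point): centre (half-way up) of the loose steel slicer plate with two crosswise slots: 140 mm long (x), 50 wide (y), 5 thick (z, up), 0.12 kg. +x is its nose, corners tapered; a notch in each long side 22 mm behind the nose takes the dock's ball. The tail (-x end, last 44 mm) is plain: grip it there across the 50 mm. Absent in some starts.
- plate3_c (a point): centre (half-way up) of the loose steel slicer plate with three crosswise slots: 140 mm long (x), 50 wide (y), 5 thick (z, up), 0.12 kg. +x is its nose, corners tapered; a notch in each long side 22 mm behind the nose takes the dock's ball. The tail (-x end, last 44 mm) is plain: grip it there across the 50 mm. Absent in some starts.
- tray: black draining tray, fixed; origin on the worktop. Deck 30 mm up, from x = -85 mm (front edge, towards the robot) to +125, both ends open; the space below a plate sticking out is free. Lanes along x centred at y = +66, 0, -66 mm, 56 wide, between ribs 7 mm high, 10 wide, so no room to straddle a plate there. Plates start one per lane, tail to the front, deck free behind the nose.
- dock: white storage dock, fixed, three bays 80 mm apart, 240 mm wide; origin on the worktop under point bay2; +x = way in. Bay floors 30 mm up from x = -20 mm on, each with a tongue 26 mm wide reaching out to x = -87, 30 mm high, fingers fit beside it. A plate can be laid there, centre at x = -55, tail over the tongue, let go and pushed in from behind.
- dock_throat (a point): mouth of the middle bay's roofed part, mid-plate height (dock x = 27 mm). Alike in each bay: guides open above narrow from 74 mm (dock x = -17) to 53 mm (x = 25); then a roof with 9 mm of height, its top 43.5 mm above the worktop; a ball in the +y wall at x = 48 stands 2.5 mm into the way, about 5 to 15 N to push past, then drops into the notch; end stop 3 mm beyond home.
- bay1 (a point): where the centre of a plate lies when home in the bay with one raised black dot on its roof (left bay, seen along the way in); +x is the way in, nose first; z up, 32.5 mm above the worktop, 2.5 mm above the bay's floor. The tail of a plate at home stands out to x = -70 mm here.
- bay2 (a point): where the centre of a plate lies when home in the bay with two raised black dots on its roof (middle bay, seen along the way in); +x is the way in, nose first; z up, 32.5 mm above the worktop, 2.5 mm above the bay's floor. The tail of a plate at home stands out to x = -70 mm here.
- bay3 (a point): where the centre of a plate lies when home in the bay with three raised black dots on its roof (right bay, seen along the way in); +x is the way in, nose first; z up, 32.5 mm above the worktop, 2.5 mm above the bay's floor. The tail of a plate at home stands out to x = -70 mm here.
- mug_a: striped mug, 86x120x90 mm, loose bystander at the side; origin at the centre of its underside
- tumbler: glass tumbler, 80x80x91 mm, loose bystander at the side; origin at the centre of its underside
Not all that is in view belongs to the job. What is shaped like the part that bears plate3_c but green is not meant.

How it is judged:
By the outcome, as a careful person would: the job done as asked, in the order asked, and still so for the second after the job is handed in, with the robot touching nothing.
Of plate1, plate2, plate3 only 2 to 3 are there at a start; the rules pass over those that are not, and their reading is None.
At some moment in a run one of plate1, plate2, plate3 may be knocked a few centimetres aside while the robot is not near it.
It also fails if it takes over 210 s, if anything falls off the work surface, if the arm or the gripper's body presses on something with over 40 N, if the wrist force passes 120 N, or if a joint passes its speed limit or range.

ROBOT

A 6-joint arm with a two-finger parallel gripper is mounted at the origin on a cart in front of the work surface, level with it; the furniture and walls round the work are solid. World frame = base frame: x ahead of the robot, y to its left, z up, the work surface at z = 0. Lengths are in m, angles in rad, forces in N, time in s.
With the tool pointing down it reaches from about 0.15 to 0.775 m from the base axis. Payload 6.1 kg.
Tool frame: the origin (TCP) lies on the centre line of the jaws, within the pads' length; the fingertips stand 14 mm ahead of it and the grasp point (between the pads) lies 5 mm behind it; z points along the fingers, y is the line along which they close (so a half turn about z gives the same grasp; the last joint's range is limited). The gripper opens to 85 mm and grips with 20 to 120 N. Pads are 22 mm wide; open, the fingers measure 114 mm over their backs; the gripper's body (76 mm by 85 mm) begins 54 mm behind the grasp point. The pads swing forward as they close: fully open they stand 13 mm farther back than shut.
Start: joints at [-1.226, 0.126, -0.04, 1.405, 0, 1.571], TCP at [0.177, -0.494, 0.245] pointing down, gripper open.
Joint ranges: [-2.72, 2.72], [-0.95, 1.95], [-1.27, 1.35], [-1.78, 2.02], [-1.46, 1.47], [-3.14, 3.14]. Speed limits (rad/s): [2.39, 2.39, 3.01, 3.14, 3.14, 3.14].

INTERFACE

Orientations are given as a unit quaternion [x, y, z, w].
In Python, from rig import bot gives the robot as it stands.
- The arm moves only by the tool arm_command, never from a script. Its argument "deltas" is a list that holds one entry, the list of rows, each a list of 5 numbers: the shift along the tool's x, y, z in units of 40 mm (1.0 is 40 mm), then the turn about the tool's z in rad, then the opening, from 0 (shut) to 1 (fully open). In form: [[[dx, dy, dz, turn, fingers], ...]]. A call has exactly 8 rows; each row is the pose to reach, as a shift and turn from the pose commanded when the call began, along the tool's axes at that moment; what a row does not reach only later rows make up. A row lasts 1/12 s, in which the tool goes at most 41.7 mm and 7.16 degrees, less where a joint would pass 70% of its speed; a pose out of reach is approached as far as the arm can. A call with a gripper value outside its range is refused whole. The fingers move at their own pace and stop on an object; "grip_force" is the grip in N (left out, the last holds). Time passes only in rows, so rows that repeat a pose let the fingers close, or fill a call up. It gives the time, the measured TCP pose, the force, the opening and the grip force at its end, in the units of the state.
- bot.sense(): the state, without advancing time (a new reading comes with each control period).
- bot.get_image(name): name is "scene" or "top" or "wrist"; returns a dict with "color" (480x640x3 uint8, red, green, blue), "z_map" (480x640 float32, m along the optical axis (not along the pixel's ray), 0 where there is no reading), "camera_matrix" (3x3 intrinsics, pixels), "R" (3x3) and "t" (3): a world point X has camera coordinates R X + t; the wrist camera has in their place "mount" (4x4, takes a point from camera to tool coordinates, whose origin is the TCP and whose axes are the flange's). Camera axes: x right, y down, z forward; pixel columns grow to the right and rows downward; lengths in m; the calibration is good to about 2 mm. A picture is of the moment at which its call begins: read the wrist's pose just before it.
- bot.sign_off(): hands the job in; it is judged then, once.
Trained networks look in a picture, given as the dict that the camera call returned (one of the last four; its "shot" number tells which), for a name from the list of things; names that differ only in an ending like _2 or _b are one class to them, and where a whole thing is asked for, a point or a joint stands for the part that bears it (a point fixed in the world has none). Each returns a list of dicts, best first, with "p" (0 to 1); they miss things now and then, are a little off and sometimes report something else, mostly with a low value. They report only what shows in the picture. A call takes as long as a camera call. They do not tell look-alikes from the thing itself.
- bot.spot_in(name, picture): "point" ([x, y, z] in m, in world coordinates, good to about 4 mm: the middle of the surface that is visible of it).
- bot.trace(name, picture): "pixels" (480x640 bool, what is visible of it).
The state is a dict: "clock": time; "joints": joint angles; "joint_velocities": joint speeds; "joint_torque": joint torques, N m; "tcp_pos": TCP position; "tool_rot": TCP orientation; "force": force on the tool from outside, world axes, zero at the start; "torque": the same for the moment, N m; "finger_gap": finger opening in m; "finger_force": force on a finger pad.
Only numpy, scipy, OpenCV 4.12 (cv2) and the standard library are available. Lean on these libraries where they do the work, as an engineer would, in place of code of your own. Each camera call takes 0.05 s, during which the arm holds its last target. There are 200 camera calls.

## Working session

There is one attempt and no reset: what is moved stays moved. The work goes in short steps, Python scripts to look and compute and a tool call to move; the robot and the scene stay as the last step left them, time stands still between calls to the robot, and variables do not carry over. Pictures are saved under pics/ and viewed, at most 14 in all, crops included, and the job is handed in when it is done.

Besides the shell and the picture viewer there is one more tool, called after "Call:" by a JSON object that holds its "name" and its "arguments", one argument or row to a line. arm_command: Moves the arm, as the interface text tells. Its arguments: {"type":"object","properties":{"deltas":{"type":"array"},"grip_force":{"type":"number"}},"required":["deltas"]}

```bash
mkdir -p pics; ls
cat > h.py <<'E'
from rig import bot
import numpy as np, cv2
from scipy.spatial.transform import Rotation as Rn
def save(im,n,crop=None,scale=1):
    c=im["color"][:,:,::-1]
    if crop: c=c[crop[1]:crop[3],crop[0]:crop[2]]
    c=cv2.resize(c,None,fx=scale,fy=scale); cv2.imwrite("pics/"+n+".png",c)
def world(im,st=None):
    K=im["camera_matrix"]; z=im["z_map"]; v,u=np.mgrid[:480,:640]
    P=np.stack([(u-K[0,2])/K[0,0]*z,(v-K[1,2])/K[1,1]*z,z],-1)
    if "R" in im: return (P-im["t"])@im["R"]
    M=im["mount"]; P=P@M[:3,:3].T+M[:3,3]
    R=Rn.from_quat(st["tool_rot"]).as_matrix()
    return P@R.T+st["tcp_pos"]
E
python3 - <<'E'
from h import *
s=bot.sense(); print({k:np.round(v,4) for k,v in s.items()})
for n in ["scene","top"]:
    im=bot.get_image(n); save(im,n+"0"); np.save(n+"w.npy",world(im)); print(im["R"].round(3),im["t"])
    for o in ["plate1_c","plate2_c","plate3_c","tray","dock","mug_a","tumbler"]:
        print(n,o,[(np.round(d["point"],3).tolist(),round(d["p"],2)) for d in bot.spot_in(o,im)[:4]])
E
```

```text
pics
{'clock': np.float64(0.0), 'joints': array([-1.226 ,  0.1264, -0.0406,  1.4054,  0.    ,  1.5708]), 'joint_velocities': array([ 0.0004,  0.0004, -0.0007,  0.0016, -0.0018, -0.0013]), 'joint_torque': array([-1.20000e-03, -4.35914e+01,  3.52926e+01,  1.73000e-02,
        0.00000e+00,  0.00000e+00]), 'tcp_pos': array([ 0.1773, -0.4937,  0.2445]), 'tool_rot': array([ 9.852e-01,  1.715e-01, -1.000e-04, -8.000e-04]), 'force': array([0.8853, 0.4637, 0.0754]), 'torque': array([-0.0466,  0.0288, -0.0166]), 'finger_force': np.float64(0.0), 'finger_gap': np.float64(0.0855)}
[[-0.635 -0.772  0.012]
 [-0.418  0.331 -0.846]
 [ 0.649 -0.542 -0.533]] [0.39689588 0.31211516 1.3169753 ]
scene plate1_c []
scene plate2_c [([0.543, -0.185, 0.033], 0.82), ([0.542, 0.197, 0.027], 0.43)]
scene plate3_c [([0.52, -0.251, 0.034], 0.83), ([0.766, -0.099, 0.0], 0.74), ([0.542, 0.197, 0.028], 0.68)]
scene tray [([0.543, -0.147, 0.031], 0.66)]
scene dock [([0.541, 0.196, 0.028], 0.9)]
scene mug_a [([0.63, 0.398, 0.055], 0.71)]
scene tumbler [([0.614, -0.372, 0.064], 0.77)]
[[ 0.008 -1.    -0.023]
 [-0.983 -0.003 -0.186]
 [ 0.186  0.024 -0.982]] [0.01299877 0.65795349 1.13238214]
top plate1_c []
top plate2_c [([0.539, -0.186, 0.037], 0.61)]
top plate3_c [([0.765, -0.101, 0.004], 0.85), ([0.518, -0.249, 0.036], 0.62), ([0.554, 0.184, 0.03], 0.41)]
top tray [([0.56, -0.152, 0.03], 0.67)]
top dock [([0.561, 0.185, 0.024], 0.88)]
top mug_a [([0.65, 0.394, 0.037], 0.58)]
top tumbler [([0.632, -0.406, 0.038], 0.94), ([0.556, 0.184, 0.027], 0.28)]
```

View pics/top0.png

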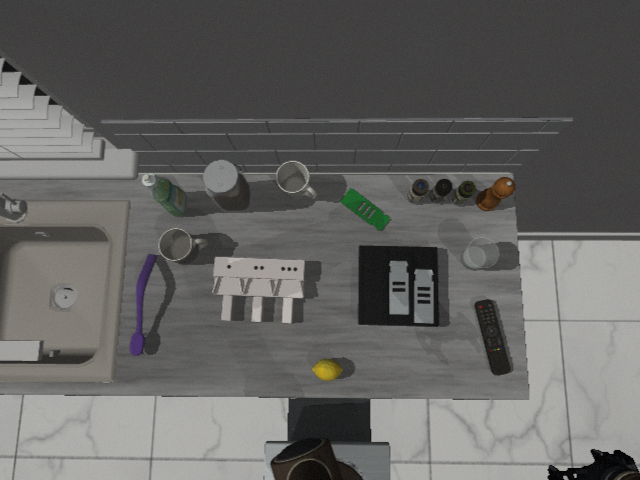

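View pics/scene0.png

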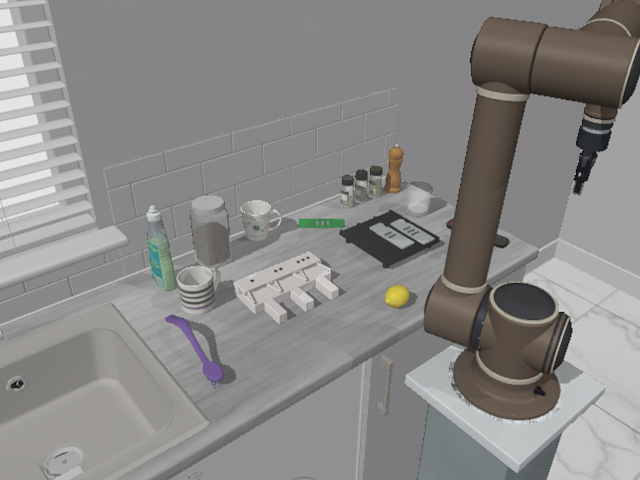

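The scene camera and the top camera agree. Plate 2, at about (398,288) in the top view, is in the middle lane. Plate 3, at about (424,297), is in the right lane. Plate 1 is absent and the left lane is empty. The dock is at about (260,290), with its tongues pointing at the robot. The green piece at (366,209) is a decoy.

```bash
cat >> h.py <<'E'
def rect(p):
    (c,(w,h),a)=cv2.minAreaRect((p*1000).astype(np.float32)); b=cv2.boxPoints((c,(w,h),a))
    return np.round(c,1),np.round((w,h),1),round(a,2)
E
python3 - <<'E'
from h import *
W=np.load("topw.npy"); 
x,y,z=W[...,0],W[...,1],W[...,2]
m=(z>.02)&(z<.05)&(x>.4)&(x<.72)&(y>-.32)&(y<-.0); n,l,st,c=cv2.connectedComponentsWithStats(m.astype(np.uint8)); k=1+np.argmax(st[1:,4])
print("tray",rect(W[l==k][:,:2]),st[k],np.median(z[l==k]))
m=(z>.02)&(z<.06)&(x>.4)&(x<.72)&(y>0.03)&(y<.32); n,l,st,c=cv2.connectedComponentsWithStats(m.astype(np.uint8)); k=1+np.argmax(st[1:,4])
print("dock",rect(W[l==k][:,:2]),st[k])
r=(l==k)&(z>.0395); print("roof",rect(W[r][:,:2]),r.sum(),np.median(z[r]))
im=bot.get_image("top")
for o in ["plate2_c","plate3_c"]:
  for d in bot.trace(o,im)[:3]:
    p=W[d["pixels"]]; print(o,round(d["p"],2),len(p),rect(p[:,:2]),np.median(p[:,2]))
E
```

```text
tray (array([ 553.3, -184.8]), array([208.5, 210.7]), 88.96) [ 358  246   81   81 6316] 0.0329487426129923
dock (array([538.3, 185.1]), array([241.3, 167.3]), 87.95) [ 212  257   93   67 4239]
roof (array([574. , 183.9]), array([241.2,  95.7]), 87.8) 1838 0.04426983997141205
plate2_c 0.84 799 (array([ 496.6, -142.7]), array([116.2, 264.4]), 48.4) 0.035473298422579395
plate3_c 0.98 1013 (array([ 517.2, -143.3]), array([142.7, 274.3]), 4.07) 0.03517820119701208
plate3_c 0.66 909 (array([629.4, -94. ]), array([140. , 395.9]), 86.36) 0.0048247899201176595
```

```bash
cat >> h.py <<'E'
def go(x,y,z,yawdeg):
    s=bot.sense(); R=Rn.from_quat(s["tool_rot"]).as_matrix()
    d=R.T@(np.array([x,y,z])-s["tcp_pos"])/.04
    a=np.degrees(np.arctan2(R[1,0],R[0,0])); t=-(yawdeg-a)
    t=(t+180)%360-180
    print("tcp",s["tcp_pos"].round(4),"yaw",a.round(2),"| d",d.round(3),"turn",np.radians(t).round(4))
E
python3 -c "
from h import *
go(.49,-.185,.25,-1)"
```

```text
tcp [ 0.1774 -0.4941  0.2453] yaw 19.75 | d [ 9.965 -4.632 -0.118] turn 0.3622
```

Call:
{"name": "arm_command", "arguments": {
  "deltas": [
    [[1.0,-0.46,-0.1,0.1,0],[2.0,-0.93,-0.1,0.2,0],[2.9,-1.35,-0.1,0.3,0],[3.8,-1.77,-0.1,0.36,0],[4.7,-2.18,-0.1,0.36,0],[5.6,-2.6,-0.1,0.36,0],[6.5,-3.02,-0.1,0.36,0],[7.4,-3.44,-0.1,0.36,0]]
  ]
}}

```text
clock: 1.62
tcp_pos: [0.4106, -0.2629, 0.2496]
tool_rot: [1.0, -0.008, 0.0, 0.0]
force: [0.9, -0.9, 1.3]
finger_gap: 0.0005
finger_force: 0.0
```

```bash
python3 -c "
from h import *
go(.49,-.185,.25,-1)"
```

```text
tcp [ 0.4106 -0.2629  0.2496] yaw -0.87 | d [ 1.956 -1.977 -0.011] turn 0.0023
```

Call:
{"name": "arm_command", "arguments": {
  "deltas": [
    [[0.7,-0.7,0,0,0],[1.4,-1.4,0,0,0],[1.95,-1.97,0,0,0],[1.95,-1.97,0,0,0],[1.95,-1.97,0,0,0],[1.95,-1.97,0,0,0],[1.95,-1.97,0,0,0],[1.95,-1.97,0,0,0]]
  ]
}}

```text
clock: 2.28
tcp_pos: [0.488, -0.1878, 0.2495]
tool_rot: [1.0, -0.009, 0.0, 0.0]
force: [-0.1, 0.7, 0.1]
finger_gap: -0.0001
finger_force: 0.0
```

Run:
```python
from h import *
s=bot.sense(); im=bot.get_image("wrist"); W=world(im,s); np.savez("w1.npz",W=W,c=im["color"]); save(im,"wrist1")
print(s["tcp_pos"],im["mount"].round(3))
go(.49,-.185,.25,-1)
for o in ["plate2_c","plate3_c"]:
  print(o,[(d["point"],d["p"]) for d in bot.spot_in(o,im)[:3]])
  for d in bot.trace(o,im)[:3]:
    p=W[d["pixels"]]; print(o,round(d["p"],2),len(p),rect(p[:,:2]),np.median(p[:,2]))
```

```text
[ 0.48795568 -0.18782768  0.24950948] [[ 0.    -0.96  -0.281  0.07 ]
 [ 1.     0.     0.    -0.001]
 [-0.    -0.281  0.96  -0.129]
 [ 0.     0.     0.     1.   ]]
tcp [ 0.488  -0.1879  0.2495] yaw -0.98 | d [ 0.048 -0.072 -0.011] turn 0.0003
plate2_c [([0.5477, -0.1865, 0.0312], 0.59)]
plate2_c 0.72 10239 (array([ 544.5, -185.6]), array([ 51.4, 140.7]), 89.98) 0.03509662209177555
plate3_c [([0.5326, -0.2478, 0.0362], 0.63)]
plate3_c 0.92 9423 (array([ 522.1, -231.3]), array([ 89.2, 142. ]), 87.97) 0.03506117407118026
```

View pics/wrist1.png

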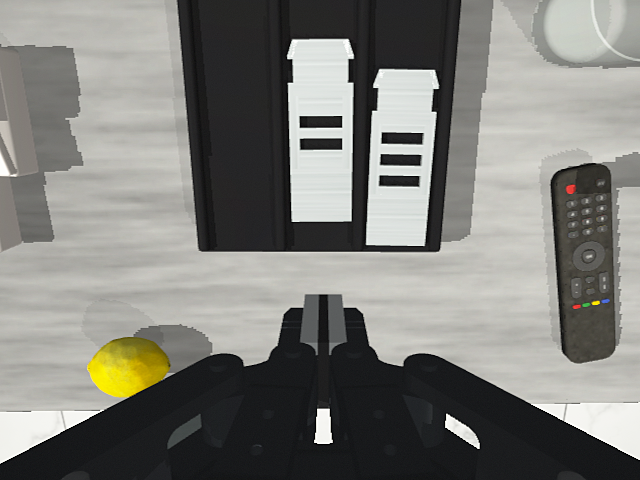

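Plate 2 is centred at about (321,130) and plate 3 at about (403,157), with plate 3's tail near the tray's front edge at row 250. The left lane is empty.

Run:
```python
from h import *
d=np.load("w1.npz"); W=d["W"]
for n,u,v in [("p2nose",321,42),("p2tail",321,217),("p3nose",406,74),("p3tail",400,241),("edge",320,246),("edgeL",240,246),("edge",360,246),("ribL",202,245),("ribR",437,245),("ribLfar",183,60),("ribRfar",461,60)]:
    print(n,np.nanmedian(W[v-2:v+3,u-2:u+3].reshape(-1,3),0).round(4))
m=(d["c"].min(2)>190)&(W[...,2]>.030)&(W[...,2]<.04)&(W[...,0]>.42)
n,l,st,c=cv2.connectedComponentsWithStats(m.astype(np.uint8))
for k in range(1,n):
    if st[k,4]>3000: print(rect(W[l==k][:,:2]),W[l==k].min(0),W[l==k].max(0))
m=(W[...,2]>.02)&(W[...,2]<.05)&(W[...,0]>.41)&(abs(W[...,1]+.185)<.14)
p=W[m]; q=p[p[:,0]<.52]; print("tray y",q[:,1].min(),q[:,1].max(),"front x",q[:,0].min(), "back",p[:,0].max(),"z",np.percentile(p[:,2],[5,30,50,90]))
for a in(.47,.52,.57,.62):
    q=p[abs(p[:,0]-a)<.004]; print(a,q[:,1].min(),q[:,1].max())
```

```text
p2nose [ 0.6125 -0.1875  0.0354]
p2tail [ 0.4785 -0.1851  0.035 ]
p3nose [ 0.589  -0.2521  0.0351]
p3tail [ 0.4563 -0.2519  0.0349]
edge [ 0.4515 -0.1837  0.0301]
edgeL [ 0.4527 -0.1144  0.03  ]
edge [ 0.453  -0.2178  0.0368]
ribL [ 0.4561 -0.0835  0.0368]
ribR [ 0.4526 -0.2832  0.037 ]
ribLfar [ 0.6021 -0.0837  0.0369]
ribRfar [ 6.023e-01 -3.039e-01  1.000e-04]
(array([ 544.8, -185.8]), array([ 50.2, 140.3]), 89.13) [ 0.47498559 -0.21178776  0.03000868] [ 0.61488832 -0.16026947  0.0383912 ]
(array([ 522.6, -250. ]), array([ 49.9, 139.8]), 88.08) [ 0.45209333 -0.2763086   0.03218843] [ 0.59307119 -0.22293918  0.03789236]
tray y -0.2876639007230346 -0.07820601100688904 front x 0.44480437549076923 back 0.6434289510830318 z [0.02911743 0.03028892 0.03183445 0.03670428]
0.47 -0.28624608107924004 -0.07914999319963666
0.52 -0.28764149864641575 -0.08021458961290766
0.57 -0.2885054835405449 -0.08080031288244116
0.62 -0.289506900215603 -0.08161137914664002
```

```bash
python3 -c "
from h import *
go(.641,-.1874,.08,-1);go(.641,-.1874,.046,-1)"
```

```text
tcp [ 0.4884 -0.1875  0.2495] yaw -0.93 | d [ 3.814 -0.064  4.238] turn 0.0012
tcp [ 0.4884 -0.1875  0.2495] yaw -0.93 | d [ 3.813 -0.064  5.088] turn 0.0012
```

Call:
{"name": "arm_command", "arguments": {
  "deltas": [
    [[1.0,-0.02,0.2,0.0,0],[2.0,-0.04,0.4,0,0],[3.0,-0.06,0.8,0,0],[3.8,-0.06,1.4,0,0],[3.81,-0.06,2.4,0,0],[3.81,-0.06,3.4,0,0],[3.81,-0.06,4.2,0,0],[3.81,-0.06,4.24,0,0]]
  ]
}}

```text
clock: 3.2
tcp_pos: [0.637, -0.1858, 0.0716]
tool_rot: [1.0, -0.008, -0.006, -0.002]
force: [-1.3, 0.0, -0.7]
finger_gap: -0.0001
finger_force: 0.0
```

```bash
python3 -c "
from h import *
go(.641,-.1874,.046,-1)
go(.5555,-.1859,.046,-1)"
```

```text
tcp [ 0.637  -0.1858  0.0716] yaw -0.88 | d [0.107 0.041 0.639] turn 0.0022
tcp [ 0.637  -0.1858  0.0716] yaw -0.88 | d [-2.03   0.036  0.664] turn 0.0022
```

Call:
{"name": "arm_command", "arguments": {
  "deltas": [
    [[0,0,0,0,0],[0,0,0,0,0],[0,0,0,0,0],[0,0,0.2,0,0],[0,0,0.4,0,0],[0,0,0.5,0,0],[0,0,0.5,0,0],[0,0,0.5,0,0]]
  ]
}}

```text
clock: 3.87
tcp_pos: [0.6407, -0.1868, 0.0593]
tool_rot: [1.0, -0.008, -0.0, -0.0]
force: [0.2, -0.2, 0.2]
finger_gap: 0.0
finger_force: 0.0
```

```bash
python3 -c "
from h import *
go(.641,-.1874,.046,-1)
go(.5555,-.1859,.046,-1)"
```

```text
tcp [ 0.6407 -0.1868  0.0593] yaw -0.87 | d [0.007 0.016 0.332] turn 0.0022
tcp [ 0.6407 -0.1868  0.0593] yaw -0.87 | d [-2.131  0.011  0.334] turn 0.0022
```

Call:
{"name": "arm_command", "arguments": {
  "deltas": [
    [[0,0,0.2,0,0],[0,0,0.33,0,0],[0,0,0.33,0,0],[-0.2,0,0.33,0,0],[-0.5,0,0.33,0,0],[-0.8,0,0.33,0,0],[-1.1,0,0.33,0,0],[-1.4,0,0.33,0,0]]
  ]
}}

```text
clock: 4.53
tcp_pos: [0.5845, -0.186, 0.0468]
tool_rot: [1.0, -0.008, 0.0, 0.0]
force: [1.3, 1.4, 0.6]
finger_gap: -0.0002
finger_force: 0.3
```

```bash
python3 -c "
from h import *
go(.5555,-.1859,.046,-1)"
```

```text
tcp [ 0.5845 -0.186   0.0468] yaw -0.87 | d [-0.724  0.009  0.02 ] turn 0.0023
```

Call:
{"name": "arm_command", "arguments": {
  "deltas": [
    [[-0.25,0,0,0,0],[-0.5,0,0,0,0],[-0.65,0,0,0,0],[-0.73,0,0,0,0],[-0.73,0,0,0,0],[-0.5,0,0,0,0],[-0.5,0,-0.9,0,0],[-0.5,0,-1.9,0,0]]
  ]
}}

```text
clock: 5.2
tcp_pos: [0.5642, -0.185, 0.1201]
tool_rot: [1.0, -0.007, -0.003, -0.001]
force: [1.2, -0.4, 0.2]
finger_gap: 0.0002
finger_force: 0.0
```

```bash
python3 -c "
from h import *
go(.435,-.185,.24,-1)"
```

```text
tcp [ 0.5642 -0.185   0.1201] yaw -0.85 | d [-3.249  0.043 -2.978] turn 0.0026
```

Call:
{"name": "arm_command", "arguments": {
  "deltas": [
    [[0,0,-0.9,0,0],[-0.8,0,-1.5,0,1],[-1.6,0,-2.1,0,1],[-2.4,0.02,-2.6,0,1],[-3.25,0.04,-2.98,0,1],[-3.25,0.04,-2.98,0,1],[-3.25,0.04,-2.98,0,1],[-3.25,0.04,-2.98,0,1]]
  ]
}}

```text
clock: 5.87
tcp_pos: [0.4361, -0.1855, 0.2418]
tool_rot: [1.0, -0.008, 0.001, 0.0]
force: [0.2, -0.4, 0.5]
finger_gap: 0.0834
finger_force: 0.0
```

```bash
cat >> h.py <<'E'
def plates(name):
    s=bot.sense(); im=bot.get_image("wrist"); W=world(im,s); save(im,name); np.savez(name+".npz",W=W,c=im["color"])
    m=(im["color"].min(2)>170)&(W[...,2]>.0315)&(W[...,2]<.0425)&(W[...,0]>.3)&(W[...,1]<-.05)
    m=cv2.morphologyEx(m.astype(np.uint8),cv2.MORPH_OPEN,np.ones((5,5)))
    n,l,st,c=cv2.connectedComponentsWithStats(m)
    for k in range(1,n):
        if st[k,4]>2500: print(st[k],rect(W[l==k][:,:2]),W[l==k].min(0).round(4),W[l==k].max(0).round(4),"z",np.median(W[l==k][:,2]).round(4))
E
python3 -c "
from h import *
plates('wrist2')
go(.435,-.185,.24,-1)"
```

```text
[  371     0    78   187 10053] (array([ 519.8, -249.8]), array([ 49.9, 134. ]), 88.05) [ 0.4525 -0.2766  0.0323] [ 0.5866 -0.2232  0.0382] z 0.0351
[ 291   66   65  181 9789] (array([ 473.5, -185.4]), array([ 49.6, 140.2]), 89.88) [ 0.4034 -0.2103  0.0317] [ 0.5436 -0.1605  0.0381] z 0.0351
tcp [ 0.4361 -0.1854  0.2411] yaw -0.85 | d [-0.028 -0.01   0.028] turn 0.0026
```

View pics/wrist2.png

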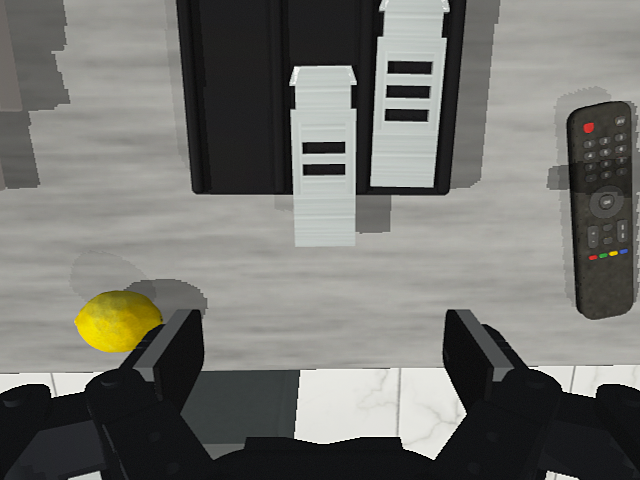

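Plate 2 now overhangs about 45 mm, with its tail end at (325,245). The tail is clear of plate 3. I'll grip at x=0.425.

```bash
python3 -c "
from h import *
go(.4245,-.1853,.025,-.6)"
```

```text
tcp [ 0.4361 -0.1854  0.2411] yaw -0.85 | d [-2.890e-01  2.000e-03  5.403e+00] turn -0.0044
```

Call:
{"name": "arm_command", "arguments": {
  "deltas": [
    [[-0.15,0,0.9,-0.004,1],[-0.28,0,1.8,-0.004,1],[-0.29,0,2.7,-0.004,1],[-0.29,0,3.5,-0.004,1],[-0.29,0,4.2,-0.004,1],[-0.29,0,4.8,-0.004,1],[-0.29,0,5.2,-0.004,1],[-0.29,0,5.4,-0.004,1]]
  ]
}}

```text
clock: 6.58
tcp_pos: [0.4224, -0.1841, 0.022]
tool_rot: [1.0, -0.005, -0.003, -0.001]
force: [0.3, 0.2, 0.7]
finger_gap: 0.0851
finger_force: 0.0
```

Call:
{"name": "arm_command", "arguments": {
  "deltas": [
    [[0,0,0,0,1],[0,0,0,0,1],[0,0,0,0,0],[0,0,0,0,0],[0,0,0,0,0],[0,0,0,0,0],[0,0,0,0,0],[0,0,0,0,0]]
  ],
  "grip_force": 70
}}

```text
clock: 7.25
tcp_pos: [0.4243, -0.1855, 0.0269]
tool_rot: [1.0, -0.006, 0.001, 0.0]
force: [-0.9, 0.8, 6.2]
finger_gap: 0.0481
finger_force: 71.0
```

```bash
python3 -c "
from h import *
go(.39,.185,.2,-2)"
```

```text
tcp [ 0.4243 -0.1855  0.0269] yaw -0.65 | d [-0.954 -9.249 -4.338] turn 0.0236
```

Call:
{"name": "arm_command", "arguments": {
  "deltas": [
    [[0,0,-0.2,0,0],[0,0,-0.6,0,0],[0,0,-1.2,0,0],[0,0,-2.0,0,0],[0,0,-2.8,0,0],[0,0,-3.5,0,0],[0,0,-4.2,0,0],[0,0,-4.34,0,0]]
  ]
}}

```text
clock: 7.92
tcp_pos: [0.4249, -0.1858, 0.2045]
tool_rot: [1.0, -0.006, 0.003, 0.001]
force: [0.1, -0.2, -0.9]
finger_gap: 0.0479
finger_force: 72.3
```

Run:
```python
from h import *
s=bot.sense(); print(s["finger_gap"],s["finger_force"])
go(.41,.185,.22,-2)
```

```text
0.047900754836720606 72.29435920715332
tcp [ 0.4249 -0.1858  0.2045] yaw -0.65 | d [-0.475 -9.263 -0.414] turn 0.0236
```

Call:
{"name": "arm_command", "arguments": {
  "deltas": [
    [[-0.05,-0.4,-0.1,0,0],[-0.1,-1.1,-0.3,0,0],[-0.2,-2.0,-0.4,0.02,0],[-0.25,-2.9,-0.4,0.024,0],[-0.3,-3.8,-0.4,0.024,0],[-0.35,-4.7,-0.4,0.024,0],[-0.4,-5.6,-0.4,0.024,0],[-0.45,-6.4,-0.4,0.024,0]]
  ]
}}

```text
clock: 8.58
tcp_pos: [0.4086, 0.0116, 0.215]
tool_rot: [1.0, 0.005, -0.001, -0.015]
force: [0.2, -0.4, -1.3]
finger_gap: 0.0478
finger_force: 72.5
```

Call:
{"name": "arm_command", "arguments": {
  "deltas": [
    [[0,-0.8,0,0,0],[0,-1.6,0,0,0],[0,-2.2,0,0,0],[0,-2.6,0,0,0],[0,-2.8,0,0,0],[0,-2.86,0,0,0],[0,-2.86,0,0,0],[0,-2.86,0,0,0]]
  ]
}}

```text
clock: 9.25
tcp_pos: [0.413, 0.0388, 0.2185]
tool_rot: [0.999, 0.027, -0.002, -0.03]
force: [-0.6, -0.5, -1.4]
finger_gap: 0.0484
finger_force: 72.5
```

Run:
```python
from h import *
s=bot.sense(); im=bot.get_image("wrist"); W=world(im,s); np.savez("w3.npz",W=W,c=im["color"]); save(im,"wrist3")
go(.41,.185,.22,-2); print(s["finger_gap"])
x,y,z=np.moveaxis(W,-1,0)
m=(z>.041)&(z<.047)&(x>.5)&(y>.02)&(y<.34); n,l,st,c=cv2.connectedComponentsWithStats(m.astype(np.uint8)); k=1+np.argmax(st[1:,4])
print("roof",rect(W[l==k][:,:2]),st[k],np.median(z[l==k]))
for t in "plate2_c",:
  for d in bot.trace(t,im)[:2]:
    p=W[d["pixels"]]; print(t,d["p"],rect(p[:,:2]),np.percentile(p[:,2],[5,50,95]))
```

```text
tcp [0.413  0.0389 0.2185] yaw 3.09 | d [ 0.123 -3.647  0.182] turn 0.0889
0.04837520193469604
roof (array([525.2, 145.6]), array([0.9, 0. ]), 135.64) [192  44   2   2   2] 0.041090630693156896
plate2_c 0.6 (array([451.2,  32.7]), array([ 84.6, 126.3]), 82.66) [0.22367452 0.22562701 0.22753409]
```

View pics/wrist3.png

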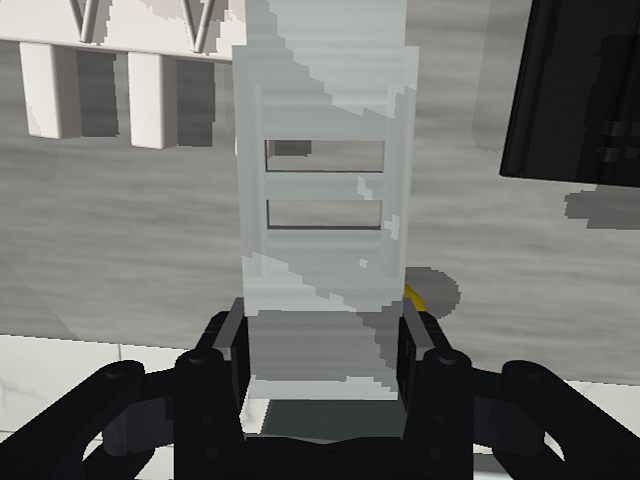

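The gripper holds plate 2 square, with its slots at (324,155) and (324,213), but the arm stopped short at y=0.039. I'll check the joints.

Run:
```python
from h import *
s=bot.sense(); print(s["joints"].round(3), s["joint_velocities"].round(3),s["force"],s["joint_torque"].round(1)); print(Rn.from_quat(s["tool_rot"]).as_matrix().round(3))
```

```text
[ 0.053 -0.08  -0.311  1.342  0.06   3.141] [ 0.002 -0.    -0.001  0.002  0.001  0.001] [ 0.63804239  0.28787896 -2.32048507] [ -0.  -30.5  36.   -0.1   0.2  -0. ]
[[ 0.999  0.054 -0.005]
 [ 0.054 -0.997  0.06 ]
 [-0.001 -0.06  -0.998]]
```

Call:
{"name": "arm_command", "arguments": {
  "deltas": [
    [[0,0,0,0,0],[0,0,0,0,0],[0,0,0,0,0],[0,0,0,0,0],[0,0,0,0,0],[0,0,0,0,0],[0,0,0,0,0],[0,0,0,0,0]]
  ]
}}

```text
clock: 10.02
tcp_pos: [0.4129, 0.0392, 0.2185]
tool_rot: [0.999, 0.027, -0.001, -0.03]
force: [-0.0, -0.2, -1.8]
finger_gap: 0.048
finger_force: 72.5
```

Run:
```python
from h import *
s=bot.sense(); print(s["joints"].round(3), s["joint_velocities"].round(3),s["joint_torque"].round(1)); print(Rn.from_quat(s["tool_rot"]).as_matrix().round(3))
go(.41,.185,.22,-2)
```

```text
[ 0.054 -0.08  -0.311  1.342  0.06   3.141] [-0.     0.002  0.    -0.001  0.    -0.001] [  0.  -30.6  35.9  -0.1   0.2  -0. ]
[[ 0.999  0.054 -0.005]
 [ 0.055 -0.997  0.06 ]
 [-0.001 -0.06  -0.998]]
tcp [0.4129 0.0392 0.2185] yaw 3.13 | d [ 0.126 -3.64   0.182] turn 0.0895
```

Joint 6 is at its limit. With the tool x axis forward, the dock is out of range, so the grasp needs the half-turned hand. I'll carry the plate back to its spot, let go, turn the hand 180° and regrip.

Call:
{"name": "arm_command", "arguments": {
  "deltas": [
    [[0,0.5,0,0,0],[0,1,0,0,0],[0,1.5,0,0,0],[0,2,0,0,0],[0,2.5,0,0,0],[0,2.8,0,0,0],[0,2.8,0,0,0],[0,2.8,0,0,0]]
  ]
}}

```text
clock: 10.68
tcp_pos: [0.419, -0.0728, 0.2116]
tool_rot: [0.999, 0.026, -0.002, -0.03]
force: [-0.2, 0.3, -1.7]
finger_gap: 0.048
finger_force: 72.6
```

Run:
```python
from h import *
s=bot.sense(); print(s["joints"].round(3));go(.4243,-.1855,.2,-.65)
```

```text
[-0.211 -0.047 -0.295  1.34   0.058  2.878]
tcp [ 0.419  -0.0728  0.2116] yaw 3.04 | d [-0.016  2.833  0.12 ] turn 0.0644
```

Call:
{"name": "arm_command", "arguments": {
  "deltas": [
    [[0,0.8,0,0.03,0],[0,1.6,0,0.06,0],[0,2.3,0.05,0.064,0],[0,2.7,0.1,0.064,0],[-0.02,2.83,0.12,0.064,0],[-0.02,2.83,0.12,0.064,0],[-0.02,2.83,0.12,0.064,0],[-0.02,2.83,0.12,0.064,0]]
  ]
}}

```text
clock: 11.35
tcp_pos: [0.4244, -0.1839, 0.2004]
tool_rot: [1.0, -0.004, -0.002, -0.03]
force: [0.2, 0.5, -1.7]
finger_gap: 0.0482
finger_force: 72.8
```

Run:
```python
from h import *
go(.4243,-.1855,.06,-.65)
go(.4243,-.1855,.0305,-.65)
```

```text
tcp [ 0.4244 -0.1839  0.2004] yaw -0.46 | d [0.015 0.251 3.501] turn 0.0034
tcp [ 0.4244 -0.1839  0.2004] yaw -0.46 | d [0.019 0.296 4.237] turn 0.0034
```

Call:
{"name": "arm_command", "arguments": {
  "deltas": [
    [[0,0.1,0.6,0.003,0],[0,0.2,1.4,0.003,0],[0,0.2,2.2,0.003,0],[0,0.22,2.9,0.003,0],[0,0.25,3.4,0.003,0],[0,0.26,3.6,0.003,0],[0,0.26,3.6,0.003,0],[0,0.26,3.6,0.003,0]]
  ]
}}

```text
clock: 12.02
tcp_pos: [0.4241, -0.1863, 0.0566]
tool_rot: [1.0, -0.006, -0.002, -0.03]
force: [-0.2, 0.7, 0.2]
finger_gap: 0.0483
finger_force: 72.8
```

Run:
```python
from h import *
go(.4243,-.1855,.0305,-.65)
```

```text
tcp [ 0.4241 -0.1863  0.0566] yaw -0.64 | d [0.009 0.019 0.652] turn 0.0001
```

Call:
{"name": "arm_command", "arguments": {
  "deltas": [
    [[0,0.02,0.2,0,0],[0,0.02,0.4,0,0],[0,0.02,0.55,0,0],[0,0.02,0.65,0,0],[0,0.02,0.65,0,0],[0,0.02,0.65,0,0],[0,0.02,0.65,0,1],[0,0.02,0.65,0,1]]
  ]
}}

```text
clock: 12.68
tcp_pos: [0.4236, -0.1862, 0.03]
tool_rot: [1.0, -0.006, -0.002, -0.03]
force: [0.1, 1.1, 0.5]
finger_gap: 0.0707
finger_force: 0.0
```

Call:
{"name": "arm_command", "arguments": {
  "deltas": [
    [[0,0,0,0,1],[0,0,0,0,1],[0,0,0,0,1],[0,0,-0.5,0,1],[0,0,-1.3,0,1],[0,0,-2.2,0,1],[0,0,-3.2,0,1],[0,0,-4.0,0,1]]
  ]
}}

```text
clock: 13.35
tcp_pos: [0.4243, -0.1958, 0.1923]
tool_rot: [1.0, -0.006, -0.002, -0.03]
force: [1.9, -0.9, -0.4]
finger_gap: 0.0856
finger_force: 0.0
```

Call:
{"name": "arm_command", "arguments": {
  "deltas": [
    [[0,0,-0.5,0,1],[0,0,-0.5,0,1],[0,0,-0.5,0,1],[0,0,-0.5,0,1],[0,0,-0.5,0,1],[0,0,-0.5,0,1],[0,0,-0.5,0,1],[0,0,-0.5,0,1]]
  ]
}}

```text
clock: 14.02
tcp_pos: [0.424, -0.1967, 0.2087]
tool_rot: [1.0, -0.006, -0.003, -0.03]
force: [0.4, -0.0, 0.4]
finger_gap: 0.0852
finger_force: 0.0
```

```bash
python3 -c "
from h import *
plates('wrist4');s=bot.sense(); print(s['joints'].round(3));go(.4243,-.1855,.24,-.65)"
```

```text
[  376     0    88   177 10645] (array([ 508.5, -249.7]), array([ 49.8, 111.8]), 88.17) [ 0.4524 -0.2761  0.0321] [ 0.5646 -0.2232  0.0382] z 0.0351
[  288    40    73   204 12404] (array([ 472.5, -185.8]), array([ 50.1, 139.8]), 88.74) [ 0.4023 -0.211   0.0324] [ 0.5426 -0.1595  0.0378] z 0.0351
[-0.465  0.045 -0.209  1.349  0.052  2.688]
tcp [ 0.4241 -0.1967  0.2089] yaw -0.7 | d [-0.003 -0.327 -0.759] turn -0.0009
```

Call:
{"name": "arm_command", "arguments": {
  "deltas": [
    [[0,0,0,-0.12,1],[0,0,0,-0.24,1],[0,0,0,-0.36,1],[0,0,0,-0.48,1],[0,0,0,-0.6,1],[0,0,0,-0.72,1],[0,0,0,-0.84,1],[0,0,0,-0.96,1]]
  ]
}}

```text
clock: 14.73
tcp_pos: [0.4243, -0.1968, 0.2093]
tool_rot: [0.888, 0.459, 0.012, -0.028]
force: [-0.1, 0.5, -0.4]
finger_gap: 0.0855
finger_force: 0.0
```

Call:
{"name": "arm_command", "arguments": {
  "deltas": [
    [[0,0,0,-0.12,1],[0,0,0,-0.24,1],[0,0,0,-0.36,1],[0,0,0,-0.48,1],[0,0,0,-0.6,1],[0,0,0,-0.72,1],[0,0,0,-0.84,1],[0,0,0,-0.96,1]]
  ]
}}

```text
clock: 15.4
tcp_pos: [0.4242, -0.1968, 0.2092]
tool_rot: [0.576, 0.817, 0.023, -0.019]
force: [1.1, -0.6, 0.0]
finger_gap: 0.0853
finger_force: 0.0
```

Call:
{"name": "arm_command", "arguments": {
  "deltas": [
    [[0,0,0,-0.12,1],[0,0,0,-0.24,1],[0,0,0,-0.36,1],[0,0,0,-0.48,1],[0,0,0,-0.6,1],[0,0,0,-0.72,1],[0,0,0,-0.84,1],[0,0,0,-0.96,1]]
  ]
}}

```text
clock: 16.07
tcp_pos: [0.4243, -0.1968, 0.2093]
tool_rot: [0.134, 0.991, 0.03, -0.006]
force: [0.6, 0.3, 0.3]
finger_gap: 0.0854
finger_force: 0.0
```

Call:
{"name": "arm_command", "arguments": {
  "deltas": [
    [[0,0,0,-0.12,1],[0,0,0,-0.24,1],[0,0,0,-0.36,1],[0,0,0,-0.48,1],[0,0,0,-0.6,1],[0,0,0,-0.72,1],[0,0,0,-0.84,1],[0,0,0,-0.96,1]]
  ]
}}

```text
clock: 16.73
tcp_pos: [0.4242, -0.1968, 0.2093]
tool_rot: [-0.339, 0.94, 0.029, 0.008]
force: [-0.4, 0.1, -0.5]
finger_gap: 0.0854
finger_force: 0.0
```

Call:
{"name": "arm_command", "arguments": {
  "deltas": [
    [[0,0,0,-0.12,1],[0,0,0,-0.24,1],[0,0,0,-0.36,1],[0,0,0,-0.48,1],[0,0,0,-0.6,1],[0,0,0,-0.72,1],[0,0,0,-0.84,1],[0,0,0,-0.96,1]]
  ]
}}

```text
clock: 17.4
tcp_pos: [0.4243, -0.1968, 0.2093]
tool_rot: [0.735, -0.678, -0.022, -0.021]
force: [-0.3, -0.7, 0.1]
finger_gap: 0.0857
finger_force: 0.0
```

Call:
{"name": "arm_command", "arguments": {
  "deltas": [
    [[0,0,0,-0.12,1],[0,0,0,-0.24,1],[0,0,0,-0.36,1],[0,0,0,-0.48,1],[0,0,0,-0.6,1],[0,0,0,-0.72,1],[0,0,0,-0.84,1],[0,0,0,-0.96,1]]
  ]
}}

```text
clock: 18.07
tcp_pos: [0.4242, -0.1968, 0.2092]
tool_rot: [0.965, -0.262, -0.01, -0.028]
force: [-0.6, 0.0, -1.0]
finger_gap: 0.0854
finger_force: 0.0
```

```bash
python3 -c "
from h import *
s=bot.sense(); print(s['joints'].round(3),Rn.from_quat(s['tool_rot']).as_matrix()[:,2].round(3));go(.4243,-.1855,.24,-.65)"
```

```text
[-0.465  0.045 -0.208  1.349  0.052 -3.078] [-0.005  0.06  -0.998]
tcp [ 0.4242 -0.1968  0.2092] yaw -30.3 | d [-0.168 -0.282 -0.75 ] turn -0.5175
```

Call:
{"name": "arm_command", "arguments": {
  "deltas": [
    [[0,0,0,-0.06,1],[0,0,0,-0.1,1],[0,0,0,-0.15,1],[0,0,0,-0.15,1],[0,0,0,-0.15,1],[0,0,0,-0.15,1],[0,0,0,-0.15,1],[0,0,0,-0.15,1]]
  ]
}}

```text
clock: 18.73
tcp_pos: [0.4326, -0.1778, 0.2094]
tool_rot: [0.978, -0.205, -0.009, -0.021]
force: [-0.2, -0.8, -0.7]
finger_gap: 0.0854
finger_force: 0.0
```

```bash
python3 -c "
from h import *
s=bot.sense(); print(s['joints'].round(3),Rn.from_quat(s['tool_rot']).as_matrix()[:,2].round(3));go(.4243,-.1855,.24,-.65)"
```

```text
[-0.412  0.042 -0.211  1.345  0.037 -3.14 ] [-0.01   0.045 -0.999]
tcp [ 0.4326 -0.1778  0.2094] yaw -23.69 | d [-0.134  0.231 -0.77 ] turn -0.4021
```

```bash
python3 -c "
from h import *
go(.457,.1,.21,8)"
```

```text
tcp [ 0.4326 -0.1778  0.2094] yaw -23.69 | d [-2.232 -6.599  0.29 ] turn -0.5531
```

Call:
{"name": "arm_command", "arguments": {
  "deltas": [
    [[-0.28,-0.82,0.03,-0.06,1],[-0.56,-1.65,0.06,-0.12,1],[-0.84,-2.47,0.1,-0.19,1],[-1.12,-3.3,0.14,-0.26,1],[-1.4,-4.12,0.18,-0.34,1],[-1.67,-4.95,0.22,-0.41,1],[-1.95,-5.77,0.26,-0.48,1],[-2.23,-6.6,0.29,-0.55,1]]
  ]
}}

```text
clock: 19.4
tcp_pos: [0.4569, 0.1016, 0.2102]
tool_rot: [0.997, 0.07, -0.003, -0.023]
force: [0.4, 0.5, -0.9]
finger_gap: 0.0854
finger_force: 0.0
```

Call:
{"name": "arm_command", "arguments": {
  "deltas": [
    [[0,0,0,0,1],[0,0,0,0,1],[0,0,0,-0.06,1],[0,0,0,-0.12,1],[0,0,0,-0.18,1],[0,0,0,-0.24,1],[0,0,0,-0.24,1],[0,0,0,-0.24,1]]
  ]
}}

```text
clock: 20.07
tcp_pos: [0.4401, 0.1499, 0.2101]
tool_rot: [0.987, 0.159, 0.002, -0.007]
force: [0.2, 0.3, -0.5]
finger_gap: 0.0854
finger_force: 0.0
```

```bash
python3 -c "
from h import *
s=bot.sense(); print(s['joints'].round(3),Rn.from_quat(s['tool_rot']).as_matrix()[:,2].round(3));go(.457,.1,.21,8)"
```

```text
[ 0.321  0.01  -0.242  1.313  0.012 -3.141] [ 0.002  0.014 -1.   ]
tcp [0.4401 0.1499 0.2101] yaw 18.32 | d [ 0.008  1.317 -0.014] turn 0.1801
```

Call:
{"name": "arm_command", "arguments": {
  "deltas": [
    [[0,0,0,-0.05,1],[0,0,0,-0.09,1],[0,0,0,-0.09,1],[0,0,0,-0.09,1],[0,0,0,-0.09,1],[0,0,0,-0.09,1],[0,0,0,-0.09,1],[0,0,0,-0.09,1]]
  ]
}}

```text
clock: 20.73
tcp_pos: [0.4319, 0.1714, 0.21]
tool_rot: [0.982, 0.189, 0.004, 0.002]
force: [0.3, -0.2, 0.2]
finger_gap: 0.0851
finger_force: 0.0
```

```bash
python3 -c "
from h import *
s=bot.sense(); print(s['joints'].round(3),Rn.from_quat(s['tool_rot']).as_matrix()[:,2].round(3));go(.43,-.1855,.24,179)
im=bot.get_image('wrist');save(im,'wrist5');W=world(im,s)
x,y,z=np.moveaxis(W,-1,0)
m=(z>.0395)&(z<.048)&(x>.45)&(y>-.02)&(y<.36); n,l,st,c=cv2.connectedComponentsWithStats(m.astype(np.uint8)); k=1+np.argmax(st[1:,4])
print('roof',rect(W[l==k][:,:2]),st[k],np.median(z[l==k]))
m=(z>.02)&(z<.048)&(x>.4)&(y>-.02)&(y<.36); n,l,st,c=cv2.connectedComponentsWithStats(m.astype(np.uint8)); k=1+np.argmax(st[1:,4])
print('all',rect(W[l==k][:,:2]),st[k]); np.savez('w5.npz',W=W,c=im['color'])
"
```

```text
[ 0.381  0.009 -0.243  1.312 -0.006 -3.141] [ 0.009 -0.003 -1.   ]
tcp [0.4319 0.1714 0.21  ] yaw 21.79 | d [-3.35   8.272 -0.726] turn -2.7439
roof (array([588.8, 140.4]), array([156.2,  54.5]), 89.8) [  334     0   253   104 13161] 0.044157182581740534
all (array([509.3, 161.1]), array([155.1, 258.3]), 20.4) [  185     0   402   230 47461]
```

View pics/wrist5.png

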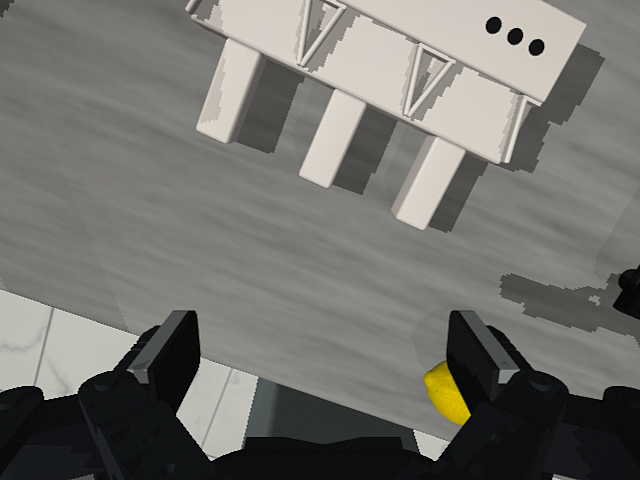

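The hand is level again to within 0.5°. The tongues of bays 1, 2 and 3 show at (225,95), (335,135) and (430,180). Bay 3's three dots are at (515,36). I'll work out the dock pose from this view.

Run:
```python
from h import *
W=np.load("w5.npz")["W"]; x,y,z=np.moveaxis(W,-1,0)
m=(z>.027)&(z<.033)&(x>.43)&(x<.53)&(y>.05)&(y<.32)
n,l,st,c=cv2.connectedComponentsWithStats(m.astype(np.uint8))
print([(st[k,4],W[l==k].min(0).round(4),W[l==k].max(0).round(4)) for k in range(1,n) if st[k,4]>200])
p=W[m]
# edges of tongues per x-slice
for xs in np.arange(.46,.515,.01):
    q=np.sort(p[abs(p[:,0]-xs)<.003][:,1])
    if len(q)<20: continue
    g=np.where(np.diff(q)>.01)[0]; e=[(a.min(),a.max()) for a in np.split(q,g+1) if len(a)>5]
    print(round(xs,3),np.round(e,4).tolist(),[round((a+b)/2,4) for a,b in e])
# roof front edge & dock right side
r=W[(z>.041)&(z<.047)&(x>.5)]; print("roof minx by y")
for ys in np.arange(.07,.26,.02):
    q=r[abs(r[:,1]-ys)<.004]; 
    if len(q): print(round(ys,2),q[:,0].min().round(4), end="; ")
for xs in (.52,.54,.56,.58,.6):
    q=r[abs(r[:,0]-xs)<.003]; 
    if len(q): print("side",xs,q[:,1].min().round(4))
```

```text
[(np.int32(15201), array([0.4498, 0.0677, 0.027 ]), array([0.53  , 0.3042, 0.033 ]))]
0.46 [[0.0952, 0.1211], [0.1751, 0.2007], [0.2549, 0.2807]] [np.float64(0.1082), np.float64(0.1879), np.float64(0.2678)]
0.47 [[0.0944, 0.1207], [0.1747, 0.2005], [0.2545, 0.2805]] [np.float64(0.1076), np.float64(0.1876), np.float64(0.2675)]
0.48 [[0.0947, 0.1204], [0.1744, 0.2001], [0.2541, 0.28]] [np.float64(0.1076), np.float64(0.1872), np.float64(0.2671)]
0.49 [[0.0939, 0.1201], [0.1738, 0.1998], [0.2537, 0.2798]] [np.float64(0.107), np.float64(0.1868), np.float64(0.2668)]
0.5 [[0.0941, 0.1196], [0.1735, 0.1994], [0.2533, 0.2794]] [np.float64(0.1069), np.float64(0.1864), np.float64(0.2663)]
0.51 [[0.0936, 0.1193], [0.1732, 0.199], [0.2531, 0.279]] [np.float64(0.1064), np.float64(0.1861), np.float64(0.2661)]
roof minx by y
0.07 0.5602; 0.09 0.5629; 0.11 0.5635; 0.13 0.5645; 0.15 0.5416; 0.17 0.566; 0.19 0.5666; 0.21 0.5674; 0.23 0.5307; side 0.54 0.1523
side 0.56 0.066
side 0.58 0.0638
side 0.6 0.0628
```

Call:
{"name": "arm_command", "arguments": {
  "deltas": [
    [[0,0,0,0.12,1],[0,0,0,0.24,1],[0,0,0,0.36,1],[0,0,0,0.48,1],[0,0,0,0.6,1],[0,0,0,0.72,1],[0,0,0,0.84,1],[0,0,0,0.96,1]]
  ]
}}

```text
clock: 21.45
tcp_pos: [0.4317, 0.1718, 0.21]
tool_rot: [0.958, -0.288, 0.005, -0.0]
force: [0.4, -0.4, -0.2]
finger_gap: 0.0854
finger_force: 0.0
```

Call:
{"name": "arm_command", "arguments": {
  "deltas": [
    [[0,0,0,0.12,1],[0,0,0,0.24,1],[0,0,0,0.36,1],[0,0,0,0.48,1],[0,0,0,0.6,1],[0,0,0,0.72,1],[0,0,0,0.84,1],[0,0,0,0.96,1]]
  ]
}}

```text
clock: 22.12
tcp_pos: [0.4317, 0.1718, 0.21]
tool_rot: [0.716, -0.698, 0.004, -0.002]
force: [-0.1, -0.2, 0.6]
finger_gap: 0.0851
finger_force: 0.0
```

Call:
{"name": "arm_command", "arguments": {
  "deltas": [
    [[0,0,0,0.12,1],[0,0,0,0.24,1],[0,0,0,0.36,1],[0,0,0,0.48,1],[0,0,0,0.6,1],[0,0,0,0.72,1],[0,0,0,0.84,1],[0,0,0,0.96,1]]
  ]
}}

```text
clock: 22.78
tcp_pos: [0.4317, 0.1718, 0.21]
tool_rot: [-0.313, 0.95, -0.003, 0.004]
force: [1.7, -0.1, 0.2]
finger_gap: 0.0854
finger_force: 0.0
```

```bash
python3 -c "
from h import *
s=bot.sense(); print(s['joints'].round(3),Rn.from_quat(s['tool_rot']).as_matrix()[:,2].round(3));go(.4235,-.1849,.21,179.1)"
```

```text
[ 0.382  0.009 -0.243  1.312 -0.006 -0.255] [ 0.009 -0.003 -1.   ]
tcp [0.4317 0.1718 0.21  ] yaw -143.52 | d [ 5.467 -7.047  0.022] turn 0.6525
```

Call:
{"name": "arm_command", "arguments": {
  "deltas": [
    [[0.5,-0.65,0,0.08,1],[1.1,-1.42,0,0.16,1],[1.7,-2.19,0,0.24,1],[2.3,-2.96,0,0.32,1],[2.9,-3.74,0,0.4,1],[3.5,-4.51,0,0.48,1],[4.1,-5.28,0,0.56,1],[4.7,-6.06,0.02,0.65,1]]
  ]
}}

```text
clock: 23.45
tcp_pos: [0.4261, -0.1368, 0.2104]
tool_rot: [0.006, 1.0, -0.001, 0.005]
force: [0.8, -0.0, 1.0]
finger_gap: 0.0853
finger_force: 0.0
```

Call:
{"name": "arm_command", "arguments": {
  "deltas": [
    [[0,0,0,0,1],[0,0,0,0,1],[0,0,0,0,1],[0,0,0,0,1],[0,0,0,0,1],[0,0,0,0,1],[0,0,0,0,1],[0,0,0,0,1]]
  ]
}}

```text
clock: 24.12
tcp_pos: [0.4267, -0.1341, 0.21]
tool_rot: [0.003, 1.0, -0.001, 0.004]
force: [0.4, -0.4, 0.3]
finger_gap: 0.0853
finger_force: 0.0
```

```bash
python3 -c "
from h import *
s=bot.sense(); print(s['joints'].round(3));go(.4235,-.1849,.07,179.1);go(.4235,-.1849,.025,179.1)"
```

```text
[-0.305 -0.026 -0.277  1.31   0.    -0.299]
tcp [ 0.4267 -0.1341  0.21  ] yaw 179.69 | d [ 0.104 -1.261  3.503] turn 0.0102
tcp [ 0.4267 -0.1341  0.21  ] yaw 179.69 | d [ 0.114 -1.258  4.628] turn 0.0102
```

Call:
{"name": "arm_command", "arguments": {
  "deltas": [
    [[0.05,-0.5,0,0.01,1],[0.1,-1.0,0.2,0.01,1],[0.1,-1.26,0.8,0.01,1],[0.1,-1.26,1.6,0.01,1],[0.1,-1.26,2.4,0.01,1],[0.1,-1.26,3.0,0.01,1],[0.1,-1.26,3.4,0.01,1],[0.1,-1.26,3.5,0.01,1]]
  ]
}}

```text
clock: 24.78
tcp_pos: [0.4216, -0.1846, 0.0671]
tool_rot: [0.008, 1.0, -0.0, 0.002]
force: [-0.5, -0.3, 0.2]
finger_gap: 0.0854
finger_force: 0.0
```

```bash
cat >> h.py <<'E'
def top(name):
    im=bot.get_image("top"); W=world(im); save(im,name)
    m=(im["color"].min(2)>140)&(W[...,2]>.0305)&(W[...,2]<.045)&(W[...,0]>.3)&(W[...,0]<.68)&(W[...,1]<-.05)&(W[...,1]>-.33)
    n,l,st,c=cv2.connectedComponentsWithStats(m.astype(np.uint8))
    for k in range(1,n):
        if st[k,4]>150: print(st[k],rect(W[l==k][:,:2]),W[l==k].min(0).round(4),W[l==k].max(0).round(4))
E
python3 -c "
from h import *
top('top2')
go(.4235,-.1849,.025,179.1)"
```

```text
tcp [ 0.4221 -0.1847  0.068 ] yaw 179.05 | d [-0.029 -0.002  1.075] turn -0.0009
```

Call:
{"name": "arm_command", "arguments": {
  "deltas": [
    [[0,0,0.3,0,1],[0,0,0.7,0,1],[0,0,1.0,0,1],[0,0,1.12,0,1],[0,0,1.12,0,1],[0,0,1.12,0,1],[0,0,1.12,0,0],[0,0,1.12,0,0]]
  ],
  "grip_force": 70
}}

```text
clock: 25.5
tcp_pos: [0.4246, -0.186, 0.0264]
tool_rot: [0.009, 1.0, -0.002, 0.005]
force: [-0.8, -0.4, 0.3]
finger_gap: 0.0642
finger_force: 0.0
```

Call:
{"name": "arm_command", "arguments": {
  "deltas": [
    [[0,0,0,0,0],[0,0,0,0,0],[0,0,0,0,0],[0,0,0,0,0],[0,0,-0.1,0,0],[0,0,-0.4,0,0],[0,0,-0.8,0,0],[0,0,-1.2,0,0]]
  ]
}}

```text
clock: 26.17
tcp_pos: [0.4226, -0.1853, 0.0734]
tool_rot: [0.009, 1.0, -0.001, 0.004]
force: [0.4, 0.3, -2.4]
finger_gap: 0.0482
finger_force: 72.2
```

```bash
python3 -c "
from h import *
s=bot.sense(); print(s['joints'].round(3),s['finger_gap'],s['finger_force']);go(.41,.1901,.12,177.95)"
```

```text
[-4.140e-01  6.200e-02 -4.940e-01  1.007e+00  1.000e-03 -3.970e-01] 0.048207868722124736 72.23536133766174
tcp [ 0.4226 -0.1853  0.0734] yaw 179.02 | d [ 0.469  9.376 -1.184] turn 0.0186
```

Call:
{"name": "arm_command", "arguments": {
  "deltas": [
    [[0.0,0.2,-0.5,0,0],[0.05,0.8,-1.0,0,0],[0.1,1.7,-1.18,0.01,0],[0.15,2.7,-1.18,0.018,0],[0.2,3.7,-1.18,0.018,0],[0.25,4.7,-1.18,0.018,0],[0.27,5.7,-1.18,0.018,0],[0.3,6.7,-1.18,0.018,0]]
  ]
}}

```text
clock: 26.83
tcp_pos: [0.4149, 0.0844, 0.12]
tool_rot: [0.018, 1.0, -0.001, 0.005]
force: [1.4, -0.2, -1.0]
finger_gap: 0.0483
finger_force: 72.4
```

Call:
{"name": "arm_command", "arguments": {
  "deltas": [
    [[0,0.9,0,0,0],[0,1.6,0,0,0],[0,2.2,0,0,0],[0,2.5,0,0,0],[0,2.66,0,0,0],[0,2.66,0,0,0],[0,2.66,0,0,0],[0,2.66,0,0,0]]
  ]
}}

```text
clock: 27.5
tcp_pos: [0.4192, 0.1879, 0.1194]
tool_rot: [0.018, 1.0, -0.002, 0.004]
force: [0.3, -0.6, -1.8]
finger_gap: 0.0482
finger_force: 72.4
```

```bash
python3 -c "
from h import *
s=bot.sense(); print(s['joints'].round(3),s['finger_gap'],Rn.from_quat(s['tool_rot']).as_matrix()[:,2].round(3));go(.4163,.1894,.06,177.95)
im=bot.get_image('top');W=world(im);save(im,'top3',(190,200,350,360),4)
for d in bot.trace('plate2_c',im)[:2]:
    p=W[d['pixels']]; print(d['p'],rect(p[:,:2]),np.percentile(p[:,2],[5,50,95]))
"
```

```text
[ 0.425  0.03  -0.423  1.112 -0.006  0.462] 0.04822157499443872 [ 0.008 -0.003 -1.   ]
tcp [0.4192 0.1879 0.1194] yaw 177.91 | d [0.087 0.039 1.485] turn -0.0007
0.72 (array([461.5, 124.7]), array([261.8,  90.6]), 60.43) [0.0404629  0.12721363 0.13085886]
0.44 (array([ 550.4, -150.2]), array([216. , 286.8]), 2.46) [0.02695422 0.03132629 0.03894985]
```

View pics/top3.png

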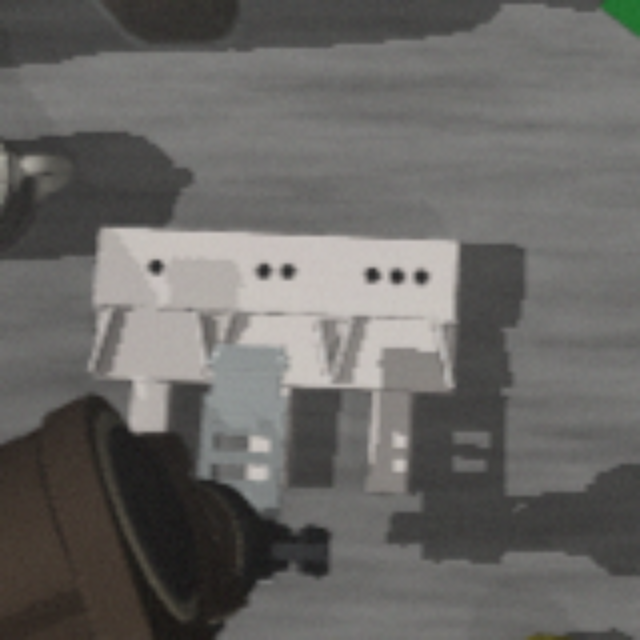

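Plate 2 hangs over the middle bay, with its nose at (250,350) in the crop, lined up with the two-dot bay.

Call:
{"name": "arm_command", "arguments": {
  "deltas": [
    [[0.05,0.02,0.4,0,0],[0.09,0.04,0.9,0,0],[0.09,0.04,1.4,0,0],[0.09,0.04,1.8,0,0],[0.09,0.04,2.1,0,0],[0.09,0.04,2.25,0,0],[0.09,0.04,2.28,0,0],[0.09,0.04,2.28,0,0]]
  ]
}}

```text
clock: 28.27
tcp_pos: [0.4166, 0.1901, 0.0284]
tool_rot: [0.018, 1.0, -0.001, 0.004]
force: [0.7, -0.2, -0.6]
finger_gap: 0.0479
finger_force: 72.5
```

```bash
python3 -c "
from h import *
go(.4163,.1894,.0275,177.95);go(.4912,.1867,.0272,177.95)
"
```

```text
tcp [0.4166 0.1901 0.0284] yaw 177.94 | d [ 0.008 -0.017  0.022] turn -0.0002
tcp [0.4166 0.1901 0.0284] yaw 177.94 | d [-1.865 -0.017  0.045] turn -0.0002
```

Call:
{"name": "arm_command", "arguments": {
  "deltas": [
    [[-0.15,-0.017,0.02,0,0],[-0.3,-0.017,0.03,0,0],[-0.45,-0.017,0.03,0,0],[-0.6,-0.017,0.03,0,0],[-0.75,-0.017,0.03,0,0],[-0.85,-0.017,0.03,0,0],[-0.95,-0.017,0.03,0,0],[-0.95,-0.017,0.03,0,0]]
  ]
}}

```text
clock: 28.93
tcp_pos: [0.4555, 0.1886, 0.0274]
tool_rot: [0.018, 1.0, -0.001, 0.005]
force: [-1.0, -0.2, -0.8]
finger_gap: 0.0481
finger_force: 72.4
```

Call:
{"name": "arm_command", "arguments": {
  "deltas": [
    [[-0.1,0,0,0,0],[-0.2,0,0,0,0],[-0.3,0,0,0,0],[-0.4,0,0,0,0],[-0.45,0,0,0,0],[-0.45,0,0,0,0],[-0.45,0,0,0,0],[-0.45,0,0,0,0]]
  ]
}}

```text
clock: 29.6
tcp_pos: [0.4726, 0.1878, 0.0276]
tool_rot: [0.018, 1.0, -0.001, 0.005]
force: [0.6, -1.4, -0.9]
finger_gap: 0.0479
finger_force: 72.5
```

```bash
python3 -c "
from h import *
print(bot.sense()['force']);go(.4912,.1867,.0272,177.95)
"
```

```text
[ 0.6251027  -1.37706813 -0.92866294]
tcp [0.4726 0.1878 0.0276] yaw 177.98 | d [-0.466 -0.011  0.013] turn 0.0005
```

Call:
{"name": "arm_command", "arguments": {
  "deltas": [
    [[-0.1,0,0,0,0],[-0.2,0,0,0,0],[-0.3,0,0,0,0],[-0.4,0,0,0,0],[-0.48,0,0,0,0],[-0.48,0,0,0,0],[-0.48,0,0,0,0],[-0.48,0,0,0,0]]
  ]
}}

```text
clock: 30.27
tcp_pos: [0.4924, 0.1872, 0.0279]
tool_rot: [0.018, 1.0, -0.001, 0.005]
force: [2.1, -4.0, -1.0]
finger_gap: 0.0481
finger_force: 72.5
```

```bash
python3 -c "
from h import *
s=bot.sense();print(s['force'],s['torque'],s['finger_gap']);go(.4912,.1867,.0272,177.95)
im=bot.get_image('top');save(im,'top4',(200,230,330,360),4)
"
```

```text
[ 2.14040809 -4.01218019 -0.98986957] [-0.69640594 -0.22197318 -0.2725481 ] 0.0481009764714265
tcp [0.4924 0.1872 0.0279] yaw 177.97 | d [ 0.03  -0.012  0.018] turn 0.0003
```

View pics/top4.png

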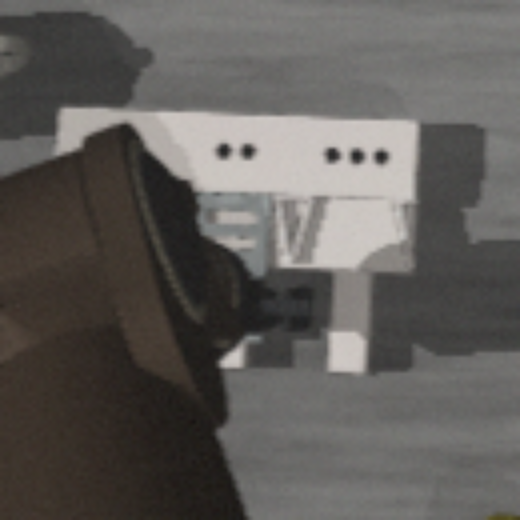

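The picture shows the plate deep under the two-dot roof, with its slots at (235,228). I'll release it and check the tail position.

Call:
{"name": "arm_command", "arguments": {
  "deltas": [
    [[0,0,0,0,1],[0,0,0,0,1],[0,0,0,0,1],[0,0,0,0,1],[0,0,-0.3,0,1],[0,0,-1.0,0,1],[0,0,-1.9,0,1],[0,0,-2.8,0,1]]
  ]
}}

```text
clock: 30.98
tcp_pos: [0.4898, 0.1875, 0.1404]
tool_rot: [0.017, 1.0, -0.001, 0.003]
force: [0.7, 0.2, 0.3]
finger_gap: 0.0856
finger_force: 0.0
```

Call:
{"name": "arm_command", "arguments": {
  "deltas": [
    [[0,0,-0.9,0,1],[0,0,-1.6,0,1],[0.5,0,-1.8,0,1],[1.2,0,-1.8,0,1],[1.5,0,-1.8,0,1],[1.5,0,-1.8,0,1],[1.5,0,-1.8,0,1],[1.5,0,-1.8,0,1]]
  ]
}}

```text
clock: 31.65
tcp_pos: [0.4306, 0.19, 0.2109]
tool_rot: [0.017, 1.0, -0.001, 0.005]
force: [-0.2, -0.5, -0.4]
finger_gap: 0.0855
finger_force: 0.0
```

```bash
cat >> h.py <<'E'
def dockview(name,by,b=(.540,.185)):
    """tail x (dock frame) of the plate in bay at dock y=by, from the wrist camera"""
    s=bot.sense(); im=bot.get_image("wrist"); W=world(im,s); save(im,name); np.savez(name+".npz",W=W,c=im["color"])
    a=np.radians(-2.05); D=(W[...,:2]-b)@np.array([[np.cos(a),-np.sin(a)],[np.sin(a),np.cos(a)]])
    z=W[...,2]
    for lo,hi in((.0335,.0425),(.027,.0325)):
        for off in (-20,-8,0,8,20):
            m=(z>lo)&(z<hi)&(abs(D[...,1]*1000-by-off)<3)&(D[...,0]>-.2)&(D[...,0]<.1); q=D[m][:,0]
            print(lo,off,"x min/max mm",(np.percentile(q,[1,99])*1000).round(1) if len(q)>10 else None,end="; ")
        print()
    m=(z>.0335)&(z<.0385)&(abs(D[...,1]*1000-by)<33)&(D[...,0]<-.02)&(D[...,0]>-.16)
    if m.sum()>50: q=D[m]*1000; print("plate y range",np.percentile(q[:,1],[1,99]).round(1),rect(q/1000))
E
python3 -c "
from h import *
dockview('wrist6',0);go(.45,.19,.2,178)"
```

```text
0.0335 -20 x min/max mm [-69.1  30.4]; 0.0335 -8 x min/max mm [-69.2  30.5]; 0.0335 0 x min/max mm [-69.1  30.1]; 0.0335 8 x min/max mm [-69.   30.1]; 0.0335 20 x min/max mm [-69.1  30.1]; 
0.027 -20 x min/max mm [-69.7 -68.8]; 0.027 -8 x min/max mm [-86.7  15.8]; 0.027 0 x min/max mm [-86.8  16.1]; 0.027 8 x min/max mm [-86.5  16. ]; 0.027 20 x min/max mm [-69.3  15.2]; 
plate y range [-23.5  25.6] (array([-44.9,   1.1]), array([50. , 49.9]), 89.81)
tcp [0.4307 0.1899 0.2108] yaw 177.99 | d [-0.479  0.02   0.273] turn -0.0002
```

View pics/wrist6.png

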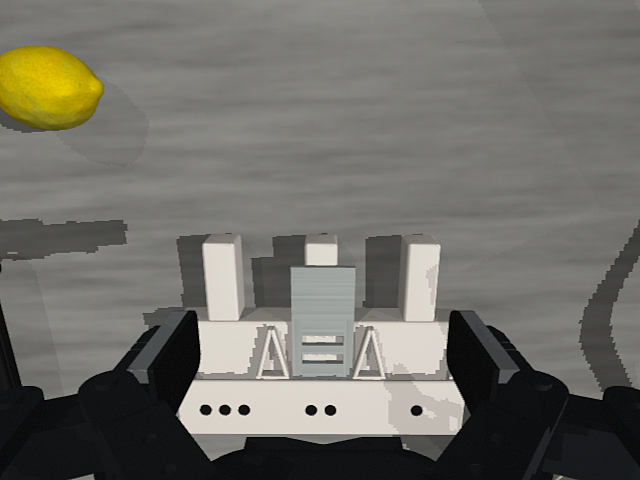

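Plate 2 is home in the two-dot bay. Its tail is 17.6 mm behind the tongue tip, against 17 nominal. Now plate 3.

```bash
python3 -c "
from h import *
top('top5')
go(.621,-.252,.16,178.9)"
```

```text
[415 270  18  34 288] (array([ 548.9, -252.1]), array([45.6, 87.8]), 88.28) [ 0.5057 -0.2752  0.0306] [ 0.5926 -0.2282  0.0424]
tcp [0.4308 0.1898 0.2107] yaw 177.98 | d [ -5.132 -10.867   1.339] turn -0.0161
```

Call:
{"name": "arm_command", "arguments": {
  "deltas": [
    [[0,-0.9,0,0,0],[-0.2,-1.8,0,0,0],[-0.5,-2.7,0,0,0],[-0.9,-3.6,0,0,0],[-1.3,-4.5,0,0,0],[-1.7,-5.3,0,0,0],[-2.2,-6.1,0,0,0],[-2.7,-6.9,0,-0.016,0]]
  ]
}}

```text
clock: 32.42
tcp_pos: [0.5293, -0.0923, 0.2123]
tool_rot: [0.01, 1.0, -0.001, 0.004]
force: [0.1, 1.1, 0.1]
finger_gap: 0.0
finger_force: 0.0
```

Call:
{"name": "arm_command", "arguments": {
  "deltas": [
    [[-0.4,-0.7,0,0,0],[-0.8,-1.4,0,0,0],[-1.2,-2.1,0,0,0],[-1.6,-2.8,0,0,0],[-2.0,-3.4,0.3,0,0],[-2.4,-3.96,0.8,0,0],[-2.43,-3.96,1.34,0,0],[-2.43,-3.96,1.34,0,0]]
  ]
}}

```text
clock: 33.08
tcp_pos: [0.6219, -0.2514, 0.1538]
tool_rot: [0.011, 1.0, 0.0, 0.0]
force: [0.1, 0.9, -1.9]
finger_gap: -0.0004
finger_force: 0.0
```

```bash
python3 -c "
from h import *
top('top6'); im=bot.get_image('scene');save(im,'scene6',(300,150,500,300),4)
go(.621,-.252,.06,178.9)"
```

```text
[415 270  17  47 295] (array([ 532.1, -249.8]), array([ 41.7, 121.6]), 87.31) [ 0.4722 -0.2731  0.0306] [ 0.5927 -0.2275  0.042 ]
tcp [ 0.6223 -0.2502  0.1589] yaw 178.88 | d [ 0.046 -0.042  2.471] turn -0.0004
```

Call:
{"name": "arm_command", "arguments": {
  "deltas": [
    [[0,-0.04,0.6,0,0],[0,-0.04,1.3,0,0],[0,-0.04,1.9,0,0],[0,-0.04,2.3,0,0],[0,-0.04,2.47,0,0],[0,-0.04,2.47,0,0],[0,-0.04,2.47,0,0],[0,-0.04,2.47,0,0]]
  ]
}}

```text
clock: 33.85
tcp_pos: [0.625, -0.2522, 0.064]
tool_rot: [0.009, 1.0, -0.002, 0.006]
force: [-0.2, -0.5, -0.1]
finger_gap: -0.0
finger_force: 0.0
```

```bash
python3 -c "
from h import *
go(.621,-.252,.0465,178.9);go(.5545,-.2507,.0465,178.9)"
```

```text
tcp [ 0.625  -0.2522  0.064 ] yaw 178.93 | d [0.105 0.005 0.437] turn 0.0005
tcp [ 0.625  -0.2522  0.064 ] yaw 178.93 | d [1.767 0.007 0.418] turn 0.0005
```

Call:
{"name": "arm_command", "arguments": {
  "deltas": [
    [[0,0,0.2,0,0],[0,0,0.4,0,0],[0,0,0.4,0,0],[0.2,0,0.4,0,0],[0.4,0,0.4,0,0],[0.6,0,0.4,0,0],[0.8,0,0.4,0,0],[1.0,0,0.4,0,0]]
  ]
}}

```text
clock: 34.52
tcp_pos: [0.5829, -0.2513, 0.0455]
tool_rot: [0.01, 1.0, -0.001, 0.004]
force: [0.6, 0.8, -0.3]
finger_gap: 0.0001
finger_force: 0.3
```

```bash
python3 -c "
from h import *
go(.5545,-.2507,.0465,178.9)"
```

```text
tcp [ 0.5829 -0.2513  0.0455] yaw 178.89 | d [ 0.71   0.002 -0.032] turn -0.0001
```

Call:
{"name": "arm_command", "arguments": {
  "deltas": [
    [[0.2,0,0,0,0],[0.4,0,0,0,0],[0.6,0,0,0,0],[0.7,0,0,0,0],[0.7,0,0,0,0],[0.5,0,0,0,0],[0.5,0,-0.9,0,0],[0.5,0,-1.9,0,0]]
  ]
}}

```text
clock: 35.18
tcp_pos: [0.5622, -0.2498, 0.1186]
tool_rot: [0.009, 1.0, 0.0, 0.001]
force: [1.4, -0.5, 1.2]
finger_gap: -0.0001
finger_force: 0.0
```

Call:
{"name": "arm_command", "arguments": {
  "deltas": [
    [[0,0,-0.9,0,0],[0.5,0,-1.8,0,1],[1.4,0,-2.4,0,1],[2.3,0,-2.4,0,1],[3.2,0,-2.4,0,1],[3.5,0,-2.4,0,1],[3.5,0,-2.4,0,1],[3.5,0,-2.4,0,1]]
  ]
}}

```text
clock: 35.85
tcp_pos: [0.4232, -0.2481, 0.2163]
tool_rot: [0.01, 1.0, -0.001, 0.005]
force: [0.7, 0.6, 1.1]
finger_gap: 0.0834
finger_force: 0.0
```

```bash
python3 -c "
from h import *
plates('wrist7')
go(.4245,-.2487,.07,178.5);go(.4245,-.2487,.025,178.5)"
```

```text
[ 286  188   67  166 8812] (array([ 472.7, -250.9]), array([ 49.8, 140.5]), 89.28) [ 0.4022 -0.2762  0.0318] [ 0.543  -0.2256  0.0381] z 0.0352
tcp [ 0.4237 -0.2482  0.2159] yaw 178.9 | d [ 0.015 -0.004  3.648] turn 0.0071
tcp [ 0.4237 -0.2482  0.2159] yaw 178.9 | d [ 2.600e-02 -1.000e-03  4.773e+00] turn 0.0071
```

View pics/wrist7.png

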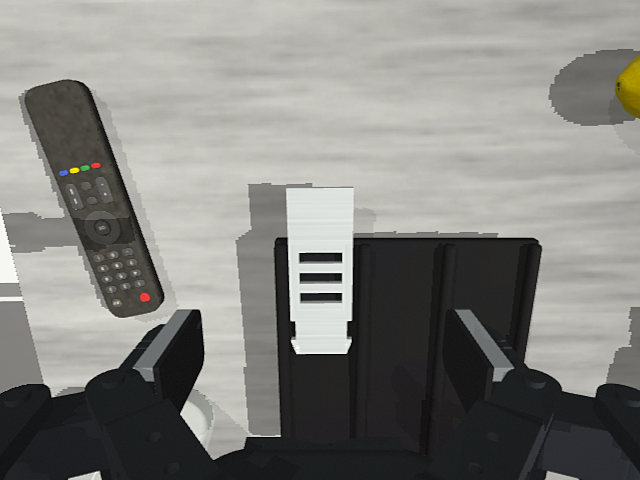

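Plate 3's tail is out, with its end at (320,188) and its three slots visible. The remote is clear of the fingers.

```bash
python3 -c "
from h import *
go(.424,-.2503,.07,179.1);go(.424,-.2503,.025,179.1)"
```

```text
tcp [ 0.4237 -0.2482  0.2159] yaw 178.9 | d [ 0.027 -0.044  3.648] turn -0.0034
tcp [ 0.4237 -0.2482  0.2159] yaw 178.9 | d [ 0.038 -0.041  4.773] turn -0.0034
```

Call:
{"name": "arm_command", "arguments": {
  "deltas": [
    [[0.02,-0.04,0.8,-0.003,1],[0.02,-0.04,1.7,-0.003,1],[0.03,-0.04,2.5,-0.003,1],[0.03,-0.04,3.2,-0.003,1],[0.03,-0.04,3.6,-0.003,1],[0.03,-0.04,3.65,-0.003,1],[0.03,-0.04,3.65,-0.003,1],[0.03,-0.04,3.65,-0.003,1]]
  ]
}}

```text
clock: 36.57
tcp_pos: [0.4239, -0.2501, 0.0705]
tool_rot: [0.008, 1.0, -0.001, 0.005]
force: [0.6, 0.6, 1.0]
finger_gap: 0.0856
finger_force: 0.0
```

```bash
python3 -c "
from h import *
go(.424,-.2503,.025,179.1)"
```

```text
tcp [ 0.4239 -0.2501  0.0705] yaw 179.12 | d [ 0.008 -0.002  1.137] turn 0.0003
```

Call:
{"name": "arm_command", "arguments": {
  "deltas": [
    [[0,0,0.3,0,1],[0,0,0.7,0,1],[0,0,1.0,0,1],[0,0,1.13,0,1],[0,0,1.13,0,1],[0,0,1.13,0,1],[0,0,1.13,0,0],[0,0,1.13,0,0]]
  ],
  "grip_force": 70
}}

```text
clock: 37.23
tcp_pos: [0.4237, -0.2503, 0.0258]
tool_rot: [0.008, 1.0, -0.002, 0.005]
force: [-0.3, 0.4, 0.1]
finger_gap: 0.0643
finger_force: 0.0
```

Call:
{"name": "arm_command", "arguments": {
  "deltas": [
    [[0,0,0,0,0],[0,0,0,0,0],[0,0,0,0,0],[0,0,0,0,0],[0,0,-0.1,0,0],[0,0,-0.4,0,0],[0,0,-0.8,0,0],[0,0,-1.2,0,0]]
  ]
}}

```text
clock: 37.9
tcp_pos: [0.4218, -0.2494, 0.0728]
tool_rot: [0.008, 1.0, -0.001, 0.004]
force: [0.3, -0.7, -1.0]
finger_gap: 0.048
finger_force: 72.2
```

```bash
python3 -c "
from h import *
go(.4135,.1095,.12,177.95)"
```

```text
tcp [ 0.4218 -0.2494  0.0728] yaw 179.08 | d [ 0.344  8.965 -1.197] turn 0.0197
```

Call:
{"name": "arm_command", "arguments": {
  "deltas": [
    [[0.0,0.2,-0.5,0,0],[0.05,0.8,-1.0,0,0],[0.1,1.7,-1.2,0.01,0],[0.15,2.7,-1.2,0.02,0],[0.2,3.7,-1.2,0.02,0],[0.25,4.7,-1.2,0.02,0],[0.27,5.7,-1.2,0.02,0],[0.33,6.7,-1.2,0.02,0]]
  ]
}}

```text
clock: 38.57
tcp_pos: [0.4126, 0.0202, 0.1201]
tool_rot: [0.018, 1.0, -0.001, 0.005]
force: [1.2, 0.3, -1.1]
finger_gap: 0.0484
finger_force: 72.3
```

Call:
{"name": "arm_command", "arguments": {
  "deltas": [
    [[0,0.8,0,0,0],[0,1.4,0,0,0],[0,1.9,0,0,0],[0,2.2,0,0,0],[0,2.26,0,0,0],[0,2.26,0,0,0],[0,2.26,0,0,0],[0,2.26,0,0,0]]
  ]
}}

```text
clock: 39.23
tcp_pos: [0.4164, 0.1081, 0.1196]
tool_rot: [0.019, 1.0, -0.001, 0.004]
force: [0.3, 0.2, -0.9]
finger_gap: 0.0484
finger_force: 72.3
```

```bash
python3 -c "
from h import *
go(.4138,.1099,.028,177.95)"
```

```text
tcp [0.4164 0.1081 0.1196] yaw 177.87 | d [0.085 0.048 2.289] turn -0.0013
```

Call:
{"name": "arm_command", "arguments": {
  "deltas": [
    [[0.04,0.02,0.4,0,0],[0.08,0.05,0.9,0,0],[0.08,0.05,1.4,0,0],[0.08,0.05,1.8,0,0],[0.08,0.05,2.1,0,0],[0.08,0.05,2.25,0,0],[0.08,0.05,2.28,0,0],[0.08,0.05,2.28,0,0]]
  ]
}}

```text
clock: 39.9
tcp_pos: [0.4142, 0.1102, 0.0285]
tool_rot: [0.019, 1.0, -0.001, 0.004]
force: [-0.3, -0.4, -1.3]
finger_gap: 0.0483
finger_force: 72.3
```

```bash
python3 -c "
from h import *
go(.4138,.1099,.0277,177.95);go(.4889,.1072,.0275,177.95)"
```

```text
tcp [0.4142 0.1102 0.0285] yaw 177.87 | d [ 0.009 -0.009  0.02 ] turn -0.0013
tcp [0.4142 0.1102 0.0285] yaw 177.87 | d [-1.869 -0.007  0.041] turn -0.0013
```

Call:
{"name": "arm_command", "arguments": {
  "deltas": [
    [[-0.15,-0.01,0.02,-0.001,0],[-0.3,-0.01,0.03,-0.001,0],[-0.45,-0.01,0.03,-0.001,0],[-0.6,-0.01,0.03,-0.001,0],[-0.75,-0.01,0.03,-0.001,0],[-0.85,-0.01,0.03,-0.001,0],[-0.95,-0.01,0.03,-0.001,0],[-0.95,-0.01,0.03,-0.001,0]]
  ]
}}

```text
clock: 40.57
tcp_pos: [0.453, 0.109, 0.0276]
tool_rot: [0.018, 1.0, -0.001, 0.005]
force: [0.3, -1.2, -0.7]
finger_gap: 0.0481
finger_force: 72.4
```

Call:
{"name": "arm_command", "arguments": {
  "deltas": [
    [[-0.1,0,0,0,0],[-0.2,0,0,0,0],[-0.3,0,0,0,0],[-0.4,0,0,0,0],[-0.45,0,0,0,0],[-0.45,0,0,0,0],[-0.45,0,0,0,0],[-0.45,0,0,0,0]]
  ]
}}

```text
clock: 41.23
tcp_pos: [0.4701, 0.1082, 0.0277]
tool_rot: [0.018, 1.0, -0.001, 0.004]
force: [-0.2, -1.4, -1.8]
finger_gap: 0.0482
finger_force: 72.4
```

```bash
python3 -c "
from h import *
go(.4889,.1072,.0275,177.95)"
```

```text
tcp [0.4701 0.1082 0.0277] yaw 177.97 | d [-0.47  -0.007  0.01 ] turn 0.0004
```

Call:
{"name": "arm_command", "arguments": {
  "deltas": [
    [[-0.1,0,0,0,0],[-0.2,0,0,0,0],[-0.3,0,0,0,0],[-0.4,0,0,0,0],[-0.48,0,0,0,0],[-0.48,0,0,0,0],[-0.48,0,0,0,0],[-0.48,0,0,0,0]]
  ]
}}

```text
clock: 41.9
tcp_pos: [0.4899, 0.1076, 0.0281]
tool_rot: [0.018, 1.0, -0.001, 0.005]
force: [0.4, -2.9, -2.3]
finger_gap: 0.0485
finger_force: 72.4
```

Call:
{"name": "arm_command", "arguments": {
  "deltas": [
    [[0,0,0,0,1],[0,0,0,0,1],[0,0,0,0,1],[0,0,0,0,1],[0,0,-0.3,0,1],[0,0,-1.0,0,1],[0,0,-1.9,0,1],[0,0,-2.8,0,1]]
  ]
}}

```text
clock: 42.57
tcp_pos: [0.4874, 0.108, 0.1406]
tool_rot: [0.017, 1.0, -0.001, 0.003]
force: [0.9, 1.2, -0.1]
finger_gap: 0.0855
finger_force: 0.0
```

Call:
{"name": "arm_command", "arguments": {
  "deltas": [
    [[0,0,-0.9,0,1],[0,0,-1.6,0,1],[0.5,0,-1.8,0,1],[1.2,0,-1.8,0,1],[1.5,0,-1.8,0,1],[1.5,0,-1.8,0,1],[1.5,0,-1.8,0,1],[1.5,0,-1.8,0,1]]
  ]
}}

```text
clock: 43.23
tcp_pos: [0.4283, 0.1104, 0.2111]
tool_rot: [0.017, 1.0, -0.001, 0.005]
force: [0.8, -0.7, -0.4]
finger_gap: 0.0855
finger_force: 0.0
```

```bash
python3 -c "
from h import *
dockview('wrist8',-80);dockview('wrist9',0)
im=bot.get_image('scene');save(im,'scene9')
for o in ['mug_a','tumbler']: print(o,[(np.round(d['point'],3).tolist(),round(d['p'],2)) for d in bot.spot_in(o,im)[:2]])"
```

```text
0.0335 -20 x min/max mm [-68.2  29.9]; 0.0335 -8 x min/max mm [-68.2  30.2]; 0.0335 0 x min/max mm [-67.9  30. ]; 0.0335 8 x min/max mm [-68.1  29.9]; 0.0335 20 x min/max mm [-67.6  29.8]; 
0.027 -20 x min/max mm None; 0.027 -8 x min/max mm [-86.8  25.6]; 0.027 0 x min/max mm [-86.7  25.7]; 0.027 8 x min/max mm [-86.9  25.9]; 0.027 20 x min/max mm [-68.1  26. ]; 
plate y range [-102.9  -53.8] (array([-44.3, -78.3]), array([50. , 48.8]), 89.33)
0.0335 -20 x min/max mm [-69.4  29.4]; 0.0335 -8 x min/max mm [-69.2  29.6]; 0.0335 0 x min/max mm [-69.4  30. ]; 0.0335 8 x min/max mm [-69.4  30.1]; 0.0335 20 x min/max mm [-68.8  29.7]; 
0.027 -20 x min/max mm None; 0.027 -8 x min/max mm [-86.9  15.8]; 0.027 0 x min/max mm [-86.9  15.8]; 0.027 8 x min/max mm [-87.  16.]; 0.027 20 x min/max mm [-69.2  16. ]; 
plate y range [-23.3  25.9] (array([-44.9,   1.5]), array([50.7, 50.3]), 89.32)
mug_a [([0.626, 0.396, 0.054], 0.65), ([0.557, 0.223, 0.028], 0.57)]
tumbler [([0.614, -0.372, 0.066], 0.96), ([0.556, 0.225, 0.026], 0.56)]
```

View pics/wrist8.png

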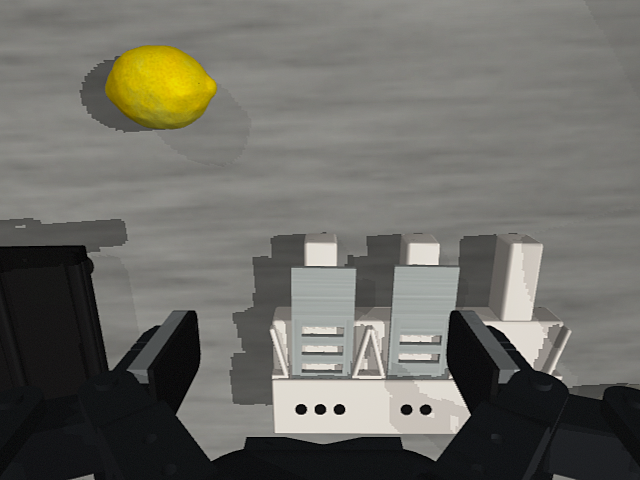

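View pics/scene9.png

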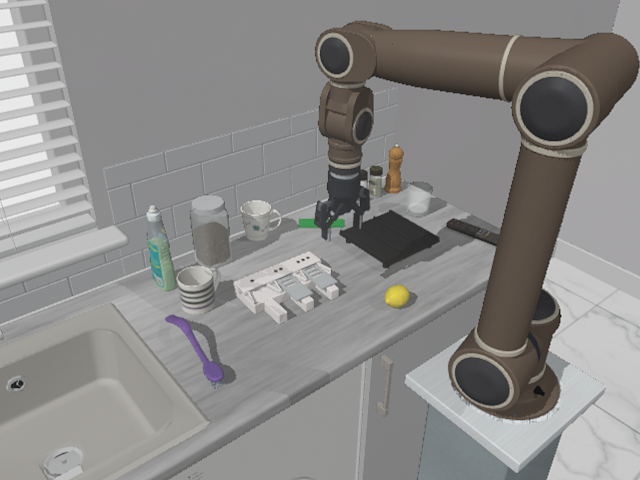

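Both plates sit in the right bays: three slots at (320,350) by the three dots, two slots at (418,350) by the two dots. Both are past the ball, plate 2 about 0.6 mm and plate 3 about 2 mm deeper than nominal, within the 3 mm to the stop. The mug and tumbler have not moved.

```bash
python3 -c "
from rig import bot
print(bot.sign_off())"
```

```text
the job is handed in; nothing more can be done
None
```

Plates 2 and 3 are home past the ball in the two-dot and three-dot bays, in that order; plate 1 was not there, the mug and tumbler were not moved, and the job is handed in.

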